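Slide the object board home on the scanning stand

ROBOT

A 6-joint arm with a two-finger parallel gripper is mounted at the origin on the work surface. World frame = base frame: x ahead of the robot, y to its left, z up, the work surface at z = 0. Lengths are in m, angles in degrees, forces in N, time in s.
With the tool pointing down it reaches from about 0.375 to 0.9 m from the base axis. Payload 3.1 kg.
Tool frame: the origin (TCP) lies on the centre line of the jaws, within the pads' length; the fingertips stand 25 mm ahead of it and the grasp point (between the pads) lies 6 mm ahead of it; z points along the fingers, y is the line along which they close (so a half turn about z gives the same grasp; the last joint's range is limited). The gripper opens to 87 mm and grips with 3 to 60 N. Pads are 19 mm wide; open, the fingers measure 117 mm over their backs; the gripper's body (75 mm by 190 mm) begins 51 mm behind the grasp point.
Start: joints at [-79.727, 30.224, 82.088, -0, 67.689, -10.227], TCP at [0.219, -0.585, 0.248] pointing down, gripper open.
Joint ranges: [-176.69, 176.69], [-43.24, 126.21], [12.49, 139.97], [-82, 262], [0, 151.66], [-163.58, 163.58]. Speed limits (degrees/s): [159.86, 159.86, 180, 180, 180, 180].

INTERFACE

Orientations are given as a 3x3 rotation matrix whose columns are the frame's x, y, z axes.
In Python, from rig import * gives the robot as it stands.
- The arm moves only by the tool step_arm, never from a script. Its argument "steps" is a list of rows, each a list of 7 numbers: the shift along the tool's x, y, z normalised to -1 to 1, where 1 is 0.3 m, then the turn, a rotation vector about the tool's x, y, z normalised to -1 to 1, where 1 is 45 degrees, then the gripper's target within -1 to 1 (shut at 1, half-way at 0, fully open at -1). A call has 1 to 8 rows; each row is the pose to reach, as a shift and turn from the pose commanded when the call began, along the tool's axes at that moment; what a row does not reach only later rows make up. A row lasts 1/12 s, in which the tool goes at most 41.7 mm and 7.16 degrees, less where a joint would pass 70% of its speed; a pose out of reach is approached as far as the arm can. A call with a number of a shift or a turn outside -1 to 1 is refused whole. A call with a gripper value outside its range is refused whole. The fingers move at their own pace and stop on an object; the grip force is fixed at half the most. Time passes only in rows, so rows that repeat a pose let the fingers close. It gives the time, the measured TCP pose, the force, the opening and the grip force at its end, in the units of the state.
- read_state(): the state, without advancing time (a new reading comes with each control period).
- capture(name): name is "scene" or "top"; returns a dict with "image" (384x512x3 uint8, red, green, blue), "vertical_fov" (degrees; the focal length in pixels is half the picture's height over the tangent of half this angle, whatever the lens; pixels are square), "cx", "cy" (the principal point, pixels), "world_from_camera" (4x4, takes a point from camera to world coordinates). Camera axes: x right, y down, z forward; pixel columns grow to the right and rows downward; lengths in m; the calibration is good to about 2 mm. A picture is of the moment at which its call begins. There is no depth.
- hand_in(): hands the job in; it is judged then, once.
The state is a dict: "time_s": time; "joint_positions": joint angles; "qvel": joint speeds; "tau": joint torques, N m; "position": TCP position; "tcp_rot": TCP orientation; "force": force on the tool from outside, world axes, zero at the start; "moment": the same for the moment, N m; "opening": opening from 0.0 (shut) to 1.0 (fully open); "grasp_force": force on a finger pad.
Only numpy, scipy, OpenCV 4.12 (cv2) and the standard library are available. Lean on these libraries where they do the work, as an engineer would, in place of code of your own. Each camera call takes 0.05 s, during which the arm holds its last target. There are 200 camera calls.

TASK

The jug is ready to be scanned: with the fingertips push the board it stands on along the two wooden rails, towards the scanner, until you feel the board drop into the notches of the rails and it sits fully down, level and located. Do not lift the board or lean on it hard once it is stopped by the notches, do not touch the jug, which must stay standing on the round stage, and leave the phone, mouse and pen cup where they are.

Things in the scene. Friction and masses are not known exactly. Their poses are not given: they have to be found in the camera images.
- stand: Fixed scanning stand: two parallel wooden rails, 22 mm thick, 70 mm high, 370 mm long, 170 mm apart between inner faces, joined by low ties (27 mm high); a grey scanner up to 230 mm high stands 310 mm beyond. Origin: on the desk, midway between the rails, in the middle of the four notches; x runs along the rails to the scanner, y left, z up. Rails reach from x = -225 to +145 mm.
- near_notches (a point): Midway between the two notches nearer the robot, at their floor (62 mm above the desk, 70 mm from the stand's origin against its x). Each rail has two square notches across its top, at x = -70 and +70 mm in the stand's frame, 24 mm long and 8 mm deep.
- board: Loose plywood board, 180 (x) x 190 (y) x 12 mm, 0.5 to 0.85 kg, riding on the rail tops on two cross battens, guided between the rails with 2 mm play each side. Origin: its middle, level with the undersides of the battens, 70 mm above the desk while it slides; axes as the stand's. Plywood at z = 10 to 22 mm, round stage 124 mm across on top to z = 32 mm. Starts 55 to 110 mm short of the notches.
- near_batten (a point): Middle of the underside of the board's batten nearer the robot (x = -70 mm in the board's frame; the other is at +70). Battens: 18 mm along x, 10 mm thick, 212 mm long, ends in sight on the rails. With the battens over the notches (within 3 mm) the board falls 8 mm by its own weight (origin 62 mm above the desk) and the square notch walls stop it.
- front_edge (a point): Middle of the board's near edge, the upright 12 mm face towards the robot to push on; 90 mm from the board's origin against its x, 16 mm above it, half-way up the face. The space in front of it between the rails is free down to the ties. Sliding the board takes some 2 to 6 N; more than 40 N is forcing it.
- stage (a point): Middle of the top of the round stage on the board; the jug stands within 10 mm of it.
- jug_mid (a point): Half-way up (59 mm over the foot) the loose bronze jug, 118 mm tall, 58 mm across its belly, foot 48 mm across, small side handle reaching 44 mm from its axis, 0.28 kg. Must not be touched.
- phone: Loose phone lying flat on the desk left of the stand, 145 x 72 x 8 mm, origin at the centre of its underside. Leave alone.
- mouse: Loose white computer mouse on the desk right of the stand, 112 x 58 x 35 mm, origin at the centre of its underside. Leave alone.
- pen_cup: Loose ceramic cup with pens left of the stand, 72 mm across, 85 mm tall (pens to 140 mm), origin at the centre of its underside. Leave alone.
Mind the look-alikes: they are no part of the job. Of the things like the part that bears jug_mid, leave any that is pink or purple; of the rest the smaller one is meant.

How it is judged (in metres and radians):
At the end, for the whole second after the job is handed in: All four batten ends lie in their notches: the board is down (its origin within 2.5 mm above the seated 62 mm), within 6 mm of the middle of the notches, level within 0.02 rad, in line with the rails, at rest; the jug stands upright (within 0.1 rad) on the round stage, within 35 mm of its middle (z of board in the frame of stand between 0.058 and 0.0645 m and x of board in the frame of stand between -0.006 and 0.006 m and y of board in the frame of stand between -0.006 and 0.006 m and angle between board's own z axis and vertical below 0.02 rad and linear speed of board below 0.01 m/s and angle between the x axis of board and the x axis of stand, either way round below 0.04 rad and angle between jug_mid's own z axis and vertical below 0.1 rad and horizontal distance between jug_mid and stage below 0.035 m and z of jug_mid in the frame of board above 0.08 m); the robot touches nothing.
It fails at once if the board is lifted off its rails (more than 8 mm) or tipped (more than 0.1 rad) (z of board in the frame of stand above 0.078 m or angle between board's own z axis and vertical above 0.1 rad).
It fails at once if the board is forced: pushed or pressed with more than 40 N (contact force between any of the fingers, the arm and board above 40 N).
It fails at once if the jug is touched by the robot (contact force between any of the fingers, the arm and jug above 0.5 N).
It fails at once if the jug is lifted (more than 15 mm) or tips (more than 0.35 rad) (z of jug_mid in the frame of board above 0.106 m or angle between jug_mid's own z axis and vertical above 0.35 rad).
It fails at once if the phone, the mouse or the pen cup is moved more than 20 mm (distance of any of phone, mouse, pen_cup from where it was at the start of the episode above 0.02 m).
It also fails if it takes over 45 s, if anything falls off the work surface, if the arm or the gripper's body presses on something with over 40 N, if the wrist force passes 120 N, or if a joint passes its speed limit or range.

## Working session

There is one attempt and no reset: what is moved stays moved. The work goes in short steps, Python scripts to look and compute and a tool call to move; the robot and the scene stay as the last step left them, time stands still between calls to the robot, and variables do not carry over. Pictures are saved under pics/ and viewed, at most 10 in all, crops included, and the job is handed in when it is done.

Besides the shell and the picture viewer there is one more tool, called in YAML: its name, and indented under it one key for each argument. step_arm: Moves the arm, as the interface text tells. Scaled input: -1 to 1 covers 0.3 m each way for a shift and 45 degrees each way for a turn. Its arguments: {"type":"object","properties":{"steps":{"type":"array"}},"required":["steps"]}

```bash
mkdir -p pics; ls
python3 - <<'E'
from rig import *
import cv2,numpy as np
for n in("scene","top"):
    c=capture(n); cv2.imwrite(f"pics/{n}0.png",c["image"][:,:,::-1]); print(n,c["vertical_fov"],c["cx"],c["cy"],np.round(c["world_from_camera"],4).tolist())
s=read_state();print(s["time_s"],s["position"],np.round(s["tcp_rot"],3).tolist(),s["force"],s["opening"])
E
```

```text
pics
scene 53.29865443033108 254.27365222050295 189.94011498516684 [[-0.8406, 0.3562, -0.4082, 0.9941], [0.5417, 0.5449, -0.6401, 0.7941], [-0.0056, -0.7591, -0.6509, 0.8315], [0.0, 0.0, 0.0, 1.0]]
top 50.16459655938552 259.07727822682307 191.96234897765163 [[0.0115, -0.993, 0.1177, 0.4372], [-0.9999, -0.0112, 0.0034, 0.0789], [-0.002, -0.1177, -0.993, 1.1044], [0.0, 0.0, 0.0, 1.0]]
0.1 [ 0.21879836 -0.5848104   0.24669213] [[0.937, 0.35, -0.0], [0.35, -0.937, 0.002], [0.0, -0.002, -1.0]] [-1.06940424  0.53192169 -0.04084932] 1.003977644364966
```

View pics/scene0.png

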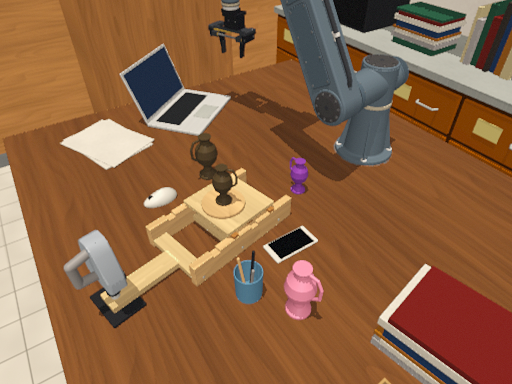

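View pics/top0.png

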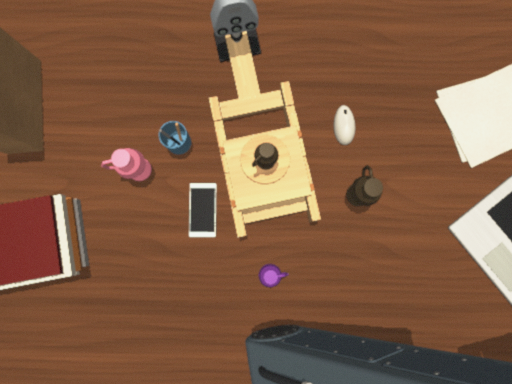

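The scene view shows the stand with the board and a bronze jug at (223,187). In the top view there are four jugs: bronze on the stage (265,156), a larger bronze one on the desk (368,190), a pink one (130,164) and a purple one (270,275). I choose the bronze jug on the board and check it in a close crop.

```bash
cat > h.py <<'E'
from rig import *
import cv2,numpy as np
def cast(c,uv,z):
    H=c["image"].shape[0]; f=H/2/np.tan(np.radians(c["vertical_fov"]/2)); T=np.array(c["world_from_camera"])
    uv=np.atleast_2d(uv).astype(float)
    d=np.c_[(uv[:,0]-c["cx"])/f,(uv[:,1]-c["cy"])/f,np.ones(len(uv))]@T[:3,:3].T
    return T[:3,3]+d*((z-T[2,3])/d[:,2])[:,None]
def proj(c,p):
    H=c["image"].shape[0]; f=H/2/np.tan(np.radians(c["vertical_fov"]/2)); T=np.array(c["world_from_camera"])
    q=(np.atleast_2d(p)-T[:3,3])@T[:3,:3]
    return q[:,:2]/q[:,2:]*f+[c["cx"],c["cy"]]
E
python3 - <<'E'
from h import *
c=capture("top"); im=c["image"][:,:,::-1]
cv2.imwrite("pics/crop1.png",cv2.resize(im[78:243,200:330],None,fx=3.6,fy=3.6,interpolation=cv2.INTER_CUBIC))
E
```

```text
(no output)
```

View pics/crop1.png

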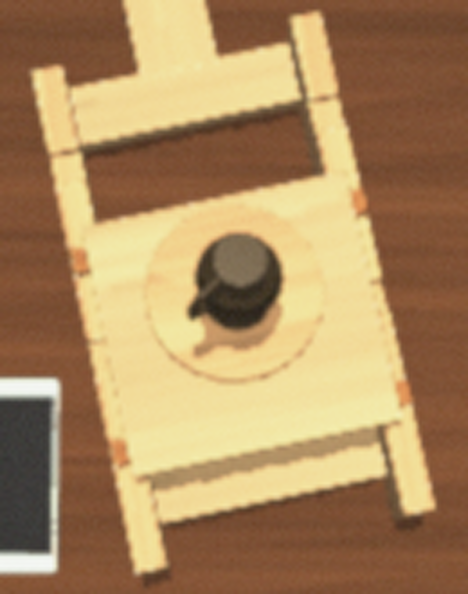

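The crop shows the smaller bronze jug on the stage at crop (238,280). The orange batten ends are at (80,261), (360,202), (120,453) and (404,392). The notch marks are at (62,152), (322,98), (95,342) and (377,283), and the board's near edge runs (140,475)–(400,420).

Run:
```python
from h import *
c=capture("top")
P=lambda uv,z:cast(c,np.array(uv,float)/3.6+[199.6,77.6],z)
near=P([(135,575),(168,570),(400,517),(435,510)],.07); far=P([(32,70),(64,67),(290,15),(322,12)],.07)
n,f=near.mean(0),far.mean(0); x=(f-n)[:2]; L=np.hypot(*x); x/=L; y=np.array([-x[1],x[0]])
yd=near[:2].mean(0)-near[2:].mean(0)
print("near",n,"far",f,"L",L,"yaw",np.degrees(np.arctan2(x[1],x[0])),"width",np.hypot(*yd[:2]),"yaw from y",np.degrees(np.arctan2(-yd[0],yd[1])))
o=(n+f)[:2]/2+.04*x; print("origin",o)
fr=lambda p:np.round(np.c_[(p[:,:2]-o)@x,(p[:,:2]-o)@y],4).tolist()
print("notches",fr(P([(62,152),(322,98),(95,342),(377,283)],.07)))
b=P([(80,261),(360,202),(120,453),(404,392)],.08); print("battens",fr(b),fr(b.mean(0)[None]))
e=P([(140,475),(400,420)],.092); print("edge",fr(e))
print("jug",fr(P([(238,262)],.188)),"stage",fr(P([(236,292)],.102)))
print("obj", {k:fr(cast(c,[v],z)) for k,v,z in[("mouse",(345,125),.02),("big jug",(368,190),.1),("phone",(203,210),0),("cup",(174,138),.085),("purple",(270,275),.08)]})
hs=cv2.cvtColor(c["image"],cv2.COLOR_RGB2HSV)
m=cv2.inRange(hs,(0,130,150),(11,255,255)); n_,_,st,ce=cv2.connectedComponentsWithStats(m)
for s,q in zip(st,ce):
    if 8<s[4]<60 and 200<q[0]<330 and 70<q[1]<245: print("orange",s[4],q,fr(cast(c,[q],.08)))
s=read_state()["tcp_rot"]
```

```text
near [0.46814171 0.03203959 0.07      ] far [0.83095095 0.11234592 0.07      ] L 0.3715907094462439 yaw 12.48095081981208 width 0.19034642324173187 yaw from y 13.107222594926794
origin [0.68860104 0.08083735]
notches [[0.0815, 0.0981], [0.0823, -0.0938], [-0.0593, 0.1019], [-0.0588, -0.1031]]
battens [[-0.0021, 0.1005], [-0.001, -0.1026], [-0.1415, 0.0997], [-0.1402, -0.1032]] [[-0.0712, -0.0014]]
edge [[-0.1604, 0.0887], [-0.1599, -0.0944]]
jug [[-0.0489, -0.0023]] stage [[-0.0508, -0.0017]]
obj {'mouse': [[0.0117, -0.2374]], 'big jug': [[-0.1792, -0.2338]], 'phone': [[-0.1342, 0.1859]], 'cup': [[0.0525, 0.2132]], 'purple': [[-0.3331, 0.0454]]}
```

The measurement puts the stand at yaw about 12.5° with its origin at (0.689, 0.081). The board is about 71 mm short of the notches. I'll move in high first.

step_arm:
  steps:
    - [0.78,-0.81,0,0,0,0,-1]
    - [0.78,-0.81,0,0,0,0,-1]
    - [0.78,-0.81,0,0,0,0,-1]
    - [0.78,-0.81,0,0,0,0,-1]
    - [0.78,-0.81,0,0,0,0,-1]
    - [0.78,-0.81,0,0,0,0,-1]
    - [0.78,-0.81,0,0,0,0,-1]
    - [0.78,-0.81,0,0,0,0,-1]

```text
time_s: 0.87
position: [0.3517, -0.2776, 0.2476]
tcp_rot: [[0.937, 0.35, 0.0], [0.35, -0.937, -0.0], [0.0, 0.0, -1.0]]
force: [1.1, 0.1, 0.2]
opening: 1.0
grasp_force: 0.0
```

step_arm:
  steps:
    - [0.78,-0.81,0,0,0,0.178,-1]
    - [0.78,-0.81,0,0,0,0.178,-1]
    - [0.78,-0.81,0,0,0,0.178,-1]
    - [0.78,-0.81,0,0,0,0.178,-1]
    - [0.78,-0.81,0,0,0,0.178,-1]
    - [0.78,-0.81,0,0,0,0.178,-1]
    - [0.78,-0.81,0,0,0,0.178,-1]
    - [0.78,-0.81,0,0,0,0.178,-1]

```text
time_s: 1.53
position: [0.4821, 0.0235, 0.2477]
tcp_rot: [[0.976, 0.216, 0.0], [0.216, -0.976, -0.0], [0.0, 0.0, -1.0]]
force: [-0.4, -0.1, 1.1]
opening: 1.002
grasp_force: 0.0
```

```bash
cat > st.py <<'E'
from h import *
s=read_state(); o=np.array([.6886,.0808]); a=np.radians(12.5); x=np.array([np.cos(a),np.sin(a)]); y=np.array([-x[1],x[0]])
p=s["position"]; R=s["tcp_rot"]; d=p[:2]-o
print("t",s["time_s"],"stand xy",np.round([d@x,d@y],4),"z",round(p[2],4),"yaw",np.degrees(np.arctan2(R[1,0],R[0,0])),"Rz",np.round(R[:,2],3),"F",np.round(s["force"],2),"qv",np.abs(s["qvel"]).max())
E
python3 st.py
```

```text
t 1.5333 stand xy [-0.2141 -0.0113] z 0.2477 yaw 12.503156462702147 Rz [ 0. -0. -1.] F [-0.35 -0.06  1.1 ] qv 60.69845792248598
```

step_arm:
  steps:
    - [0,0,0,0,0,0,-1]
    - [0,0,0.1,0,0,0,-1]
    - [0,0,0.2,0,0,0,-1]
    - [0,0,0.3,0,0,0,-1]
    - [0,0,0.4,0,0,0,-1]
    - [0,0,0.5,0,0,0,-1]
    - [0,0,0.56,0,0,0,-1]
    - [0,0,0.56,0,0,0,-1]

```text
time_s: 2.2
position: [0.4792, 0.0213, 0.0763]
tcp_rot: [[0.976, 0.216, -0.008], [0.216, -0.976, 0.001], [-0.007, -0.003, -1.0]]
force: [-0.2, -0.4, 0.5]
opening: 1.0
grasp_force: 0.0
```

```bash
python3 st.py
python3 - <<'E'
from h import *
c=capture("scene"); im=c["image"][:,:,::-1]
cv2.imwrite("pics/s2.png",cv2.resize(im[90:310,100:360],None,fx=2.7,fy=2.7,interpolation=cv2.INTER_CUBIC))
E
```

```text
t 2.2 stand xy [-0.2173 -0.0128] z 0.0763 yaw 12.467287825367237 Rz [-0.008  0.001 -1.   ] F [-0.19 -0.44  0.54] qv 4.013620683631913
```

View pics/s2.png

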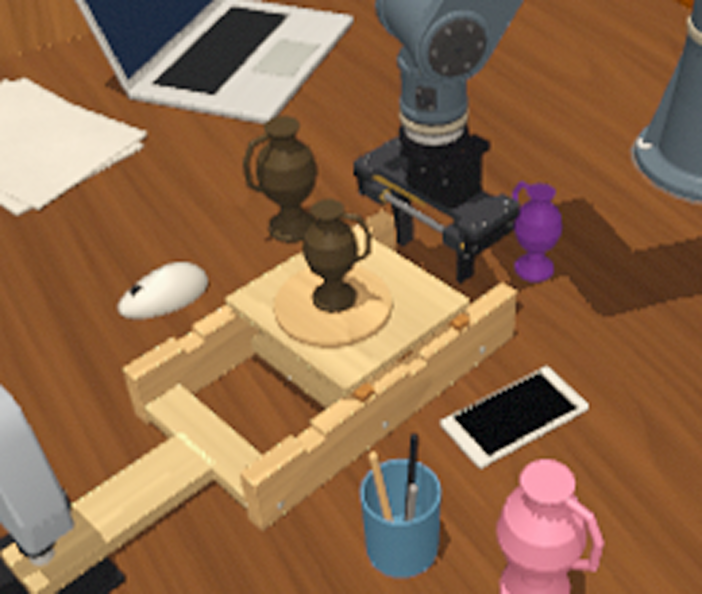

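The fingers are down between the rails behind the board's near edge: the left finger is at crop (465,260) and the board edge corner at (468,300). The jug is clear. I'll approach the edge while correcting sideways.

step_arm:
  steps:
    - [0.01,-0.02,0,0,0,0,-1]
    - [0.03,-0.04,0,0,0,0,-1]
    - [0.05,-0.04,0,0,0,0,-1]
    - [0.07,-0.04,0,0,0,0,-1]
    - [0.09,-0.04,0,0,0,0,-1]
    - [0.11,-0.04,0,0,0,0,-1]
    - [0.12,-0.04,0,0,0,0,-1]
    - [0.13,-0.04,0,0,0,0,-1]

```text
time_s: 2.92
position: [0.5179, 0.0415, 0.0797]
tcp_rot: [[0.976, 0.216, 0.001], [0.216, -0.976, -0.0], [0.001, 0.0, -1.0]]
force: [0.1, -0.3, -0.2]
opening: 1.001
grasp_force: 0.0
```

```bash
python3 st.py
```

```text
t 2.9167 stand xy [-0.1752 -0.0014] z 0.0797 yaw 12.495431632033426 Rz [ 0.001 -0.    -1.   ] F [ 0.11 -0.34 -0.17] qv 4.324494108870839
```

step_arm:
  steps:
    - [0.005,0,0,0,0,0,-1]
    - [0.01,0,0,0,0,0,-1]
    - [0.016,0,0,0,0,0,-1]
    - [0.024,0,0,0,0,0,-1]
    - [0.032,0,0,0,0,0,-1]
    - [0.04,0,0,0,0,0,-1]
    - [0.048,0,0,0,0,0,-1]
    - [0.056,0,0,0,0,0,-1]

```text
time_s: 3.58
position: [0.5335, 0.0453, 0.0793]
tcp_rot: [[0.976, 0.216, -0.001], [0.216, -0.976, 0.0], [-0.001, -0.0, -1.0]]
force: [-3.0, -1.4, 0.1]
opening: 1.0
grasp_force: 1.5
```

step_arm:
  steps:
    - [0.008,0,0,0,0,0,-1]
    - [0.016,0,0,0,0,0,-1]
    - [0.024,0,0,0,0,0,-1]
    - [0.032,0,0,0,0,0,-1]
    - [0.04,0,0,0,0,0,-1]
    - [0.048,0,0,0,0,0,-1]
    - [0.056,0,0,0,0,0,-1]
    - [0.064,0,0,0,0,0,-1]

```text
time_s: 4.25
position: [0.5526, 0.0493, 0.0795]
tcp_rot: [[0.976, 0.216, -0.0], [0.216, -0.976, 0.0], [-0.0, -0.0, -1.0]]
force: [-3.2, -0.7, -1.2]
opening: 0.998
grasp_force: 1.2
```

```bash
python3 st.py
python3 - <<'E'
from h import *
c=capture("scene"); im=c["image"][:,:,::-1]
cv2.imwrite("pics/s3.png",cv2.resize(im[150:270,130:310],None,fx=4,fy=4,interpolation=cv2.INTER_CUBIC))
E
```

```text
t 4.25 stand xy [-0.1396 -0.0013] z 0.0795 yaw 12.493022000883728 Rz [-0.  0. -1.] F [-3.22 -0.75 -1.16] qv 4.14213443152604
```

View pics/s3.png

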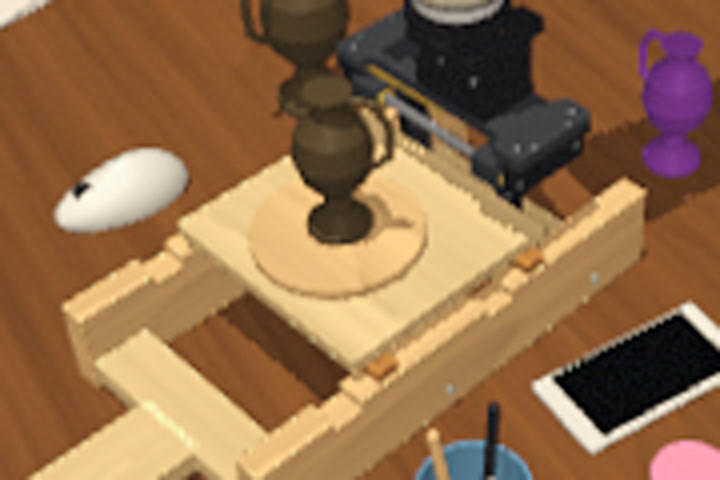

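The force is a steady 3 N, and the jug stands on the stage at crop (340,190). The left-side batten ends at (528,262) and (380,367) are about 40 mm short of the notches at (495,300) and (352,390). I keep pushing.

step_arm:
  steps:
    - [0.008,0,0,0,0,0,-1]
    - [0.016,0,0,0,0,0,-1]
    - [0.024,0,0,0,0,0,-1]
    - [0.032,0,0,0,0,0,-1]
    - [0.04,0,0,0,0,0,-1]
    - [0.048,0,0,0,0,0,-1]
    - [0.056,0,0,0,0,0,-1]
    - [0.064,0,0,0,0,0,-1]

```text
time_s: 4.97
position: [0.5713, 0.0534, 0.0797]
tcp_rot: [[0.976, 0.216, -0.0], [0.216, -0.976, -0.0], [-0.0, 0.0, -1.0]]
force: [-3.3, -0.6, 0.1]
opening: 0.998
grasp_force: 1.8
```

step_arm:
  steps:
    - [0.006,0,0,0,0,0,-1]
    - [0.012,0,0,0,0,0,-1]
    - [0.018,0,0,0,0,0,-1]
    - [0.024,0,0,0,0,0,-1]
    - [0.03,0,0,0,0,0,-1]
    - [0.034,0,0,0,0,0,-1]
    - [0.038,0,0,0,0,0,-1]
    - [0.042,0,0,0,0,0,-1]

```text
time_s: 5.63
position: [0.5834, 0.0561, 0.0796]
tcp_rot: [[0.976, 0.216, -0.0], [0.216, -0.976, -0.0], [-0.0, -0.0, -1.0]]
force: [-3.9, -1.1, 2.4]
opening: 1.003
grasp_force: 2.1
```

```bash
python3 st.py
python3 - <<'E'
from h import *
c=capture("scene"); im=c["image"][:,:,::-1]
cv2.imwrite("pics/s4.png",cv2.resize(im[150:270,130:310],None,fx=4,fy=4,interpolation=cv2.INTER_CUBIC))
E
```

```text
t 5.6333 stand xy [-0.1081 -0.0013] z 0.0796 yaw 12.487885521632695 Rz [-0. -0. -1.] F [-3.89 -1.06  2.42] qv 2.1089146118772635
```

View pics/s4.png

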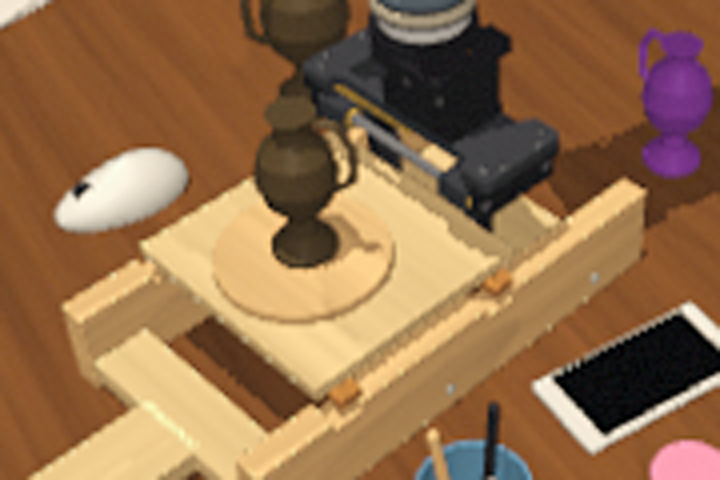

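The battens at crop (498,282) and (345,392) are just short of the notches, with the jug steady. I switch to fine steps, watching the force.

step_arm:
  steps:
    - [0.003,0,0,0,0,0,-1]
    - [0.006,0,0,0,0,0,-1]
    - [0.009,0,0,0,0,0,-1]
    - [0.012,0,0,0,0,0,-1]

```text
time_s: 6.02
position: [0.5874, 0.057, 0.0795]
tcp_rot: [[0.976, 0.216, 0.001], [0.216, -0.976, 0.0], [0.001, 0.0, -1.0]]
force: [-2.8, -0.0, -0.2]
opening: 0.999
grasp_force: 0.8
```

step_arm:
  steps:
    - [0.002,0,0,0,0,0,-1]
    - [0.004,0,0,0,0,0,-1]
    - [0.006,0,0,0,0,0,-1]

```text
time_s: 6.27
position: [0.5884, 0.0572, 0.0795]
tcp_rot: [[0.976, 0.217, -0.001], [0.217, -0.976, -0.0], [-0.001, 0.0, -1.0]]
force: [-4.4, -0.6, 2.0]
opening: 1.001
grasp_force: 1.8
```

```bash
python3 st.py
```

```text
t 6.2667 stand xy [-0.103  -0.0013] z 0.0795 yaw 12.52608004771531 Rz [-0.001 -0.    -1.   ] F [-4.43 -0.59  2.  ] qv 0.85580993110204
```

step_arm:
  steps:
    - [0.002,0,0,0,0,0,-1]
    - [0.004,0,0,0,0,0,-1]
    - [0.006,0,0,0,0,0,-1]

```text
time_s: 6.52
position: [0.5903, 0.0578, 0.0795]
tcp_rot: [[0.976, 0.216, -0.0], [0.216, -0.976, 0.0], [-0.0, -0.0, -1.0]]
force: [-4.5, -0.9, 1.8]
opening: 1.002
grasp_force: 2.4
```

step_arm:
  steps:
    - [0.002,0,0,0,0,0,-1]
    - [0.004,0,0,0,0,0,-1]
    - [0.004,0,0,0,0,0,-1]

```text
time_s: 6.77
position: [0.5918, 0.058, 0.0795]
tcp_rot: [[0.976, 0.216, 0.0], [0.216, -0.976, 0.0], [0.0, -0.0, -1.0]]
force: [-3.4, -0.2, 1.5]
opening: 0.999
grasp_force: 1.6
```

```bash
python3 st.py
python3 - <<'E'
from h import *
c=capture("scene"); im=c["image"][:,:,::-1]
cv2.imwrite("pics/s5.png",cv2.resize(im[150:270,130:310],None,fx=4,fy=4,interpolation=cv2.INTER_CUBIC))
E
```

```text
t 6.7667 stand xy [-0.0995 -0.0013] z 0.0795 yaw 12.479678551202488 Rz [ 0.  0. -1.] F [-3.35 -0.21  1.54] qv 0.15574343510850466
```

View pics/s5.png

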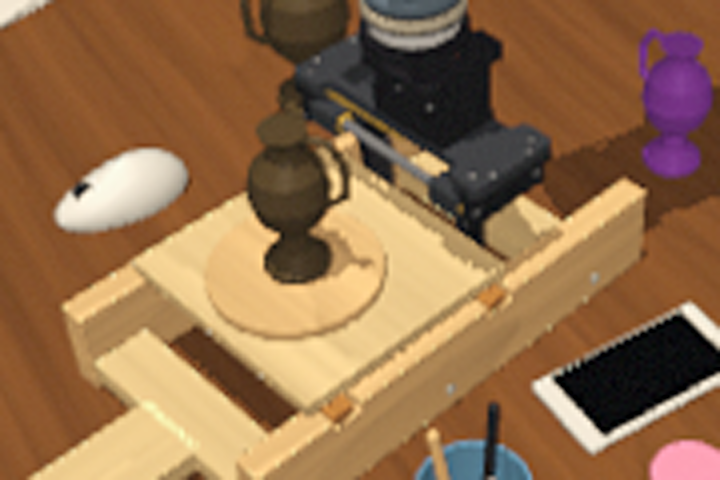

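The batten ends at crop (490,298) and (338,408) have sunk about flush with the rail top, so the board appears to have dropped, and the jug is upright. I back off straight, then raise.

step_arm:
  steps:
    - [-0.005,0,0,0,0,0,-1]
    - [-0.015,0,0,0,0,0,-1]
    - [-0.03,0,0,0,0,0,-1]
    - [-0.06,0,0,0,0,0,-1]
    - [-0.1,0,0,0,0,0,-1]
    - [-0.15,0,0,0,0,0,-1]
    - [-0.18,0,0,0,0,0,-1]
    - [-0.18,0,0,0,0,0,-1]

```text
time_s: 7.48
position: [0.5359, 0.0462, 0.0794]
tcp_rot: [[0.976, 0.216, -0.004], [0.216, -0.976, 0.0], [-0.003, -0.001, -1.0]]
force: [-0.1, -0.4, 0.7]
opening: 1.0
grasp_force: 0.0
```

step_arm:
  steps:
    - [0,0,-0.05,0,0,0,-1]
    - [0,0,-0.15,0,0,0,-1]
    - [0,0,-0.25,0,0,0,-1]
    - [0,0,-0.35,0,0,0,-1]
    - [0,0,-0.45,0,0,0,-1]
    - [0,0,-0.5,0,0,0,-1]
    - [0,0,-0.5,0,0,0,-1]
    - [0,0,-0.5,0,0,0,-1]

```text
time_s: 8.15
position: [0.5397, 0.0462, 0.2305]
tcp_rot: [[0.976, 0.216, 0.003], [0.216, -0.976, -0.0], [0.003, 0.001, -1.0]]
force: [0.0, 0.5, 0.1]
opening: 1.001
grasp_force: 0.0
```

```bash
python3 st.py
python3 - <<'E'
from h import *
c=capture("scene"); im=c["image"][:,:,::-1]
d=capture("top"); k=d["image"][:,:,::-1]
a=cv2.resize(im[150:270,130:280],None,fx=3,fy=3,interpolation=cv2.INTER_CUBIC)
b=cv2.resize(k[78:243,205:325],None,fx=2.8,fy=2.8,interpolation=cv2.INTER_CUBIC)
o=np.zeros((max(a.shape[0],b.shape[0]),a.shape[1]+b.shape[1],3),np.uint8); o[:a.shape[0],:a.shape[1]]=a; o[:b.shape[0],a.shape[1]:]=b
cv2.imwrite("pics/s6.png",o)
E
```

```text
t 8.15 stand xy [-0.1528 -0.0015] z 0.2305 yaw 12.490699757063972 Rz [ 0.003 -0.    -1.   ] F [0.02 0.53 0.06] qv 2.2916306681812104
```

View pics/s6.png

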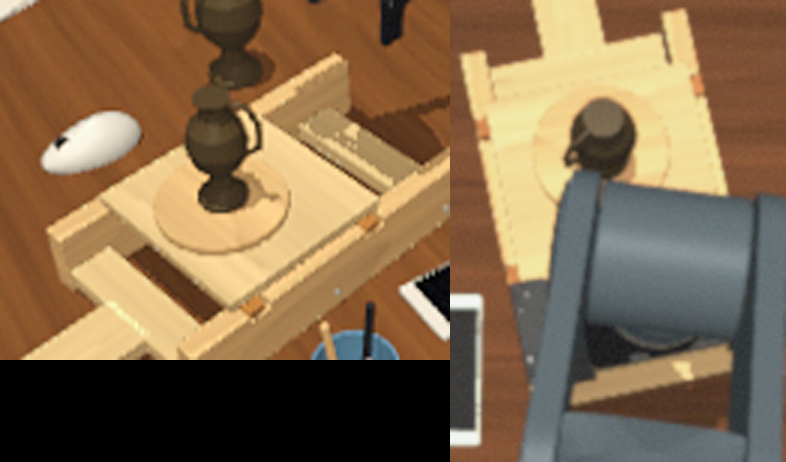

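Run:
```python
from h import *
c=capture("scene"); o=np.array([.6886,.0808]); a=np.radians(12.5); X=np.array([np.cos(a),np.sin(a)]); Y=np.array([-X[1],X[0]])
W=lambda x,y,z:np.r_[o+x*X+(y-.0014)*Y,z]
C=[(.09,.095),(.09,-.095),(-.09,.095)]
for z in(.084,.092): print(z,np.round(proj(c,[W(*q,z) for q in C]),1).tolist())
print("seen",[[130+u/3-.3,150+v/3-.3] for u,v in[(231,305),(103,197),(378,197)]])
for z in(.072,.08): print("batten end top",z,np.round(proj(c,[W(.07,.103,z),W(-.07,.103,z)]),1).tolist())
print("seen",[[130+u/3-.3,150+v/3-.3] for u,v in[(255,305),(370,221)]])
```

```text
0.084 [[206.0, 250.9], [162.4, 214.2], [255.8, 215.3]]
0.092 [[205.7, 248.8], [161.9, 212.2], [255.8, 213.2]]
seen [[206.7, 251.36666666666667], [164.03333333333333, 215.36666666666667], [255.7, 215.36666666666667]]
batten end top 0.072 [[214.4, 251.3], [252.8, 223.4]]
batten end top 0.08 [[214.2, 249.3], [252.8, 221.4]]
seen [[214.7, 251.36666666666667], [253.0333333333333, 223.36666666666667]]
```

All the corners match the seated height of 84 mm at the notch position, and the board is level. The robot is clear, so I hand in.

```bash
python3 -c "
from rig import *
print(hand_in())"
```

```text
the job is handed in; nothing more can be done
None
```

I pushed the board into its notches with about 3 to 4.5 N and handed the job in. Camera checks showed it down, level and in place, with the jug upright on the stage and the arm clear; no verdict came back.

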